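# Clamp the lino block in the bench press until the force tab pops out

## Task

Two small screw presses stand on the printmaking table; one has a carved lino block lying in it, the other is empty. Tighten the press that holds the block by turning its T-bar handle clockwise (seen from above) until the little tab springs out of the end of its crosshead, then stop so the block is not over-squeezed, and let go. Leave the empty press's handle as it is.

Things in the scene. Friction and masses are not known exactly. Their poses are not given: they have to be found in the camera images.
- press_a_grip (a point): Middle of the T-bar of the press with the block, on its vertical screw axis, 166 mm up. Steel bar, 120 mm along x, 16 mm thick along y (20 mm at its ends), 22 mm tall; 25 mm of 13 mm stem below it. Turns clockwise from above to tighten (yaw falls), about 0.3 N m, at fixed height, and stays where left. 0.6 to 1.3 rad brings out the tab. Press bolted down, nothing else of it above 130 mm.
- press_a_tab (a joint): How far the brass tab (26 mm wide, 14 mm tall) of that press stands out of the aluminium housing at one end of its crosshead, 105 mm from the screw axis and 107 mm above the table; m. 0 = flush (force too low); about 0.018 = out: it springs out at once when the platen presses the block with about 20 N.
- press_a_platen: Steel plate of that press, 72 x 72 x 12 mm, on the screw axis over the loose lino block (180 x 80 x 25 mm, sticks out of the base both ways); origin at the centre of its underside, z up. Sinks 5 mm per rad of handle until it meets the block, then a spring adds about 45 N per rad. Turning on 0.5 rad after the tab is out does no harm; 0.8 rad more over-squeezes the block (55 N).
- press_b_end (a point): One end of the T-bar of the other, identical but empty press, 50 mm from its screw axis, half-way up the bar, 166 mm above the table. To be left alone.
Mind the look-alikes: they are no part of the job. What is shaped like the part that bears press_a_grip but blue or brown is not meant.

How it is judged:
By the outcome, as a careful person would: the job done as asked, in the order asked, and still so for the second after the job is handed in, with the robot touching nothing.
It also fails if it takes over 35 s, if anything falls off the work surface, if the arm or the gripper's body presses on something with over 40 N, if the wrist force passes 120 N, or if a joint passes its speed limit or range.

## Robot

A 6-joint arm with a two-finger parallel gripper is mounted at the origin on the work surface. World frame = base frame: x ahead of the robot, y to its left, z up, the work surface at z = 0. Lengths are in m, angles in rad, forces in N, time in s.
With the tool pointing down it reaches from about 0.35 to 0.85 m from the base axis. Payload 8.1 kg.
Tool frame: the origin (TCP) lies on the centre line of the jaws, within the pads' length; the fingertips stand 14 mm ahead of it and the grasp point (between the pads) lies 5 mm behind it (nose_length is the distance from the TCP to the fingertips, in m); z points along the fingers, y is the line along which they close (so a half turn about z gives the same grasp; the last joint's range is limited). The gripper opens to 85 mm and grips with 20 to 120 N. Pads are 22 mm wide; open, the fingers measure 114 mm over their backs; the gripper's body (76 mm by 85 mm) begins 54 mm behind the grasp point. The pads swing forward as they close: fully open they stand 13 mm farther back than shut.
Start: joints at [-1.226, 0.13, 1.488, -0, 1.523, -0.085], TCP at [0.25, -0.545, 0.207] pointing down, gripper open.
Joint ranges: [-2.96, 2.96], [-0.89, 2.26], [0.02, 2.5], [-1.34, 4.48], [0, 2.73], [-2.66, 2.66]. Speed limits (rad/s): [2.39, 2.39, 2.79, 3.14, 3.14, 3.14].

## Interface

Orientations are given as [roll, pitch, yaw] about the fixed x, y, z axes, in that order (R = Rz(yaw) Ry(pitch) Rx(roll)).
In Python, from cell import * gives the robot as it stands. The module is installed in compiled form; this text tells all that it offers.
- The arm moves only by the tool servo_tool, never from a script. Its argument "commands" is a list of rows, each an object with "travel": the shift along the world's x, y, z scaled (see below), a list of three; "angular": the turn, a rotation vector about the world's x, y, z scaled (see below), a list of three; "jaw": the finger opening in mm, from 0 to 85.4. In form: [{"travel": [x, y, z], "angular": [rx, ry, rz], "jaw": jaw}, ...]. A call has 1 to 10 rows; each row is the pose to reach, as a shift and turn from the pose commanded when the call began; what a row does not reach only later rows make up. The controller multiplies each number of a shift by 0.25 m and each number of a turn by 90 degrees. A row lasts 1/12 s, in which the tool goes at most 41.7 mm and 7.16 degrees, less where a joint would pass 70% of its speed; a pose out of reach is approached as far as the arm can. A call with a number of a shift or a turn outside -1 to 1 is refused whole. A call with a gripper value outside its range is refused whole. The fingers move at their own pace and stop on an object; "force" is the grip in N (left out, the last holds). Time passes only in rows, so rows that repeat a pose let the fingers close. It gives the time, the measured TCP pose, the force, the opening and the grip force at its end, in the units of the state.
- read_state(): the state, without advancing time (a new reading comes with each control period).
- read_camera(name): name is "scene" or "side" or "wrist"; returns the picture (420x560x3 uint8, red, green, blue); there is no depth.
- camera_params(name): a dict with "vfov" (degrees; the focal length in pixels is half the picture's height over the tangent of half this angle, whatever the lens; pixels are square), "cx", "cy" (the principal point, pixels), "dist_coeffs" ([k1, k2, p1, p2, k3] as OpenCV has them; the pictures are not rectified), "extrinsics" (4x4, takes a point from camera to world coordinates). Camera axes: x right, y up, looking along -z (the intrinsics and any distortion apply to the point x, -y, -z); pixel columns grow to the right and rows downward; lengths in m; the calibration is good to about 2 mm. A picture is of the moment at which its call begins: read the wrist's pose just before it. camera_params takes no time and is no camera call; for the wrist camera it gives the pose at the moment of the call.
- job_done(): hands the job in; it is judged then, once.
The state is a dict: "time": time; "joint_pos": joint angles; "qd": joint speeds; "joint_torque": joint torques, N m; "tool_pos": TCP position; "tcp_rot": TCP orientation; "contact_force": force on the tool from outside, world axes, zero at the start; "ft_torque": the same for the moment, N m; "gripper_width": opening from 0.0 (shut) to 1.0 (fully open); "finger_force": force on a finger pad.
Only numpy, scipy, OpenCV 4.12 (cv2) and the standard library are available. Lean on these libraries where they do the work, as an engineer would, in place of code of your own. Each camera call takes 0.05 s, during which the arm holds its last target. There are 200 camera calls.

## Working session

There is one attempt and no reset: what is moved stays moved. The work goes in short steps, Python scripts to look and compute and a tool call to move; the robot and the scene stay as the last step left them, time stands still between calls to the robot, and variables do not carry over. Pictures are saved under pics/ and viewed, at most 10 in all, crops included, and the job is handed in when it is done.

Besides the shell and the picture viewer there is one more tool, called after "Call:" by a JSON object that holds its "op" and its "data". servo_tool: Moves the arm, as the interface text tells. Its arguments: {"type":"object","properties":{"commands":{"type":"array"},"force":{"type":"number"}},"required":["commands"]}

```bash
mkdir -p pics; cat > h.py <<'E'
from cell import *
import numpy as np, cv2
def K(name):
    p=camera_params(name); f=210/np.tan(np.radians(p["vfov"])/2)
    return np.array([[f,0,p["cx"]],[0,f,p["cy"]],[0,0,1.]]),np.array(p["dist_coeffs"],float),np.array(p["extrinsics"])
def ray(c,uv):
    k,d,T=c
    x,y=cv2.undistortPoints(np.array([[uv]],float),k,d)[0,0]
    v=T[:3,:3]@np.array([x,-y,-1]); return T[:3,3],v/np.linalg.norm(v)
def onz(c,uv,z):
    o,v=ray(c,uv); return o+v*(z-o[2])/v[2]
def tri(*r):
    A=0;b=0
    for o,v in r:
        P=np.eye(3)-np.outer(v,v); A=A+P; b=b+P@o
    x=np.linalg.solve(A,b); return x,[np.linalg.norm((np.eye(3)-np.outer(v,v))@(x-o)) for o,v in r]
def proj(c,X):
    k,d,T=c; q=np.linalg.inv(T)@np.append(X,1); q=q[:3]*[1,-1,-1]
    return cv2.projectPoints(q[None],np.zeros(3),np.zeros(3),k,d)[0].ravel()
E
python3 - <<'E'
from h import *
s=read_state(); print(s)
for n in ["scene","side"]:
    cv2.imwrite(f"pics/{n}0.png",read_camera(n)[:,:,::-1]); k,d,T=K(n); print(n,k[0,0],T.round(3).tolist())
E
```

```text
{'time': 0.0, 'joint_pos': array([-1.22640679e+00,  1.31154428e-01,  1.48926903e+00,  1.90439103e-05,
        1.52298425e+00, -8.53998018e-02]), 'qd': array([ 0.00057391,  0.00044369, -0.00123477, -0.00143495,  0.00066436,
        0.00175118]), 'joint_torque': array([-6.99792654e-04, -5.69409692e+01, -5.00549376e+01, -3.43606380e-04,
        1.50667765e-02, -5.98521365e-05]), 'tool_pos': array([ 0.24983796, -0.54487106,  0.20645411]), 'tcp_rot': array([-3.13978584e+00, -1.73767778e-04,  4.29788251e-01]), 'contact_force': array([ 0.11444897,  0.5401912 , -0.48163616]), 'ft_torque': array([-0.03897691, -0.0572157 , -0.01435119]), 'finger_force': 0.0, 'gripper_width': 1.0017929411329394}
scene 528.0443369612957 [[-0.363, -0.714, 0.599, 1.495], [0.931, -0.266, 0.249, 0.275], [-0.019, 0.648, 0.761, 1.42], [0.0, 0.0, 0.0, 1.0]]
side 523.1167193132889 [[0.794, 0.28, -0.54, -0.362], [-0.608, 0.398, -0.687, -1.238], [0.023, 0.874, 0.486, 0.883], [0.0, 0.0, 0.0, 1.0]]
```

View pics/scene0.png

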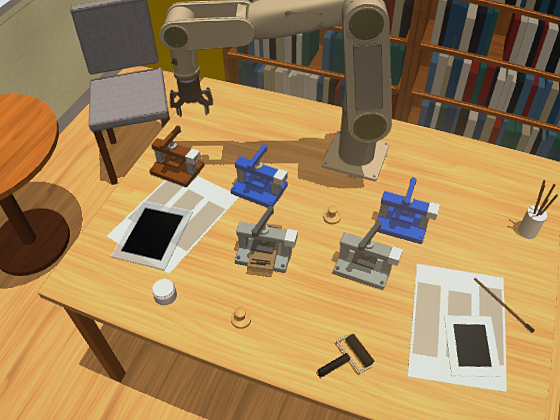

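View pics/side0.png

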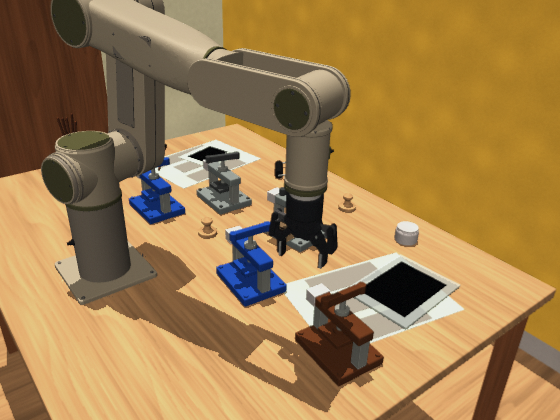

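The scene view shows five presses: brown at (178,160), blue at (260,178) and (405,212), a grey one with the brownish block at (264,243), which is press A, and an empty grey one at (366,258), which is B. In the side view the gripper hides A, near (290,215). I'll crop the scene view for detail.

```bash
python3 - <<'E'
from h import *
im=cv2.imread("pics/scene0.png")[195:295,225:415]
cv2.imwrite("pics/c0.png",cv2.resize(im,None,fx=4.2,fy=4.2,interpolation=cv2.INTER_CUBIC))
c=K("scene")
for uv in [(270,211),(251,241),(260,227),(366,214),(351,245)]: print(uv,onz(c,uv,.177).round(3))
E
```

```text
(270, 211) [ 0.516 -0.149  0.177]
(251, 241) [ 0.645 -0.158  0.177]
(260, 227) [ 0.586 -0.154  0.177]
(366, 214) [0.424 0.134 0.177]
(351, 245) [0.556 0.123 0.177]
```

View pics/c0.png

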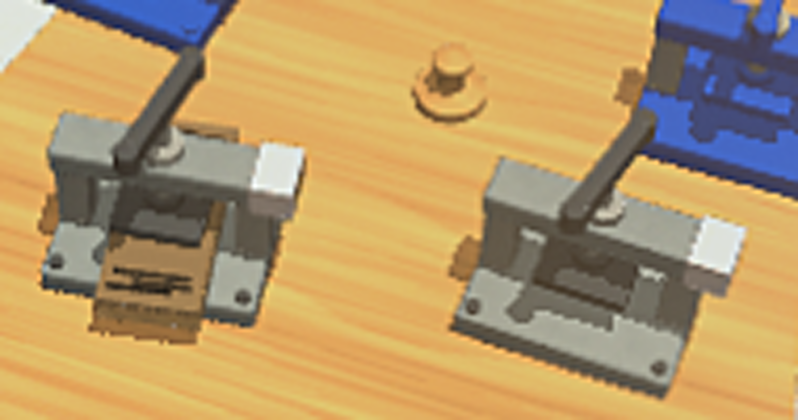

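Call:
{"op": "servo_tool", "data": {"commands": [{"travel": [0,0,0.15],"angular": [0,0,0.07],"jaw": 85},{"travel": [0,0,0.3],"angular": [0,0,0.14],"jaw": 85},{"travel": [0,0,0.45],"angular": [0,0,0.21],"jaw": 85},{"travel": [0.08,0.1,0.55],"angular": [0,0,0.28],"jaw": 85},{"travel": [0.16,0.2,0.6],"angular": [0,0,0.35],"jaw": 85},{"travel": [0.24,0.3,0.6],"angular": [0,0,0.42],"jaw": 85},{"travel": [0.32,0.4,0.6],"angular": [0,0,0.49],"jaw": 85},{"travel": [0.4,0.5,0.6],"angular": [0,0,0.56],"jaw": 85},{"travel": [0.48,0.6,0.6],"angular": [0,0,0.63],"jaw": 85},{"travel": [0.56,0.7,0.6],"angular": [0,0,0.7],"jaw": 85}]}}

```text
time: 0.93
tool_pos: [0.3906, -0.369, 0.3571]
tcp_rot: [-3.141, -0.001, 1.535]
contact_force: [0.4, -0.1, 0.5]
gripper_width: 0.998
finger_force: 0.0
```

Call:
{"op": "servo_tool", "data": {"commands": [{"travel": [0.06,0.1,0],"angular": [0,0,0.07],"jaw": 85},{"travel": [0.12,0.2,0],"angular": [0,0,0.14],"jaw": 85},{"travel": [0.18,0.3,0],"angular": [0,0,0.21],"jaw": 85},{"travel": [0.24,0.4,0],"angular": [0,0,0.28],"jaw": 85},{"travel": [0.3,0.5,0],"angular": [0,0,0.35],"jaw": 85},{"travel": [0.36,0.6,0],"angular": [0,0,0.42],"jaw": 85},{"travel": [0.42,0.7,0],"angular": [0,0,0.49],"jaw": 85},{"travel": [0.48,0.8,0],"angular": [0,0,0.56],"jaw": 85},{"travel": [0.5,0.86,0],"angular": [0,0,0.63],"jaw": 85},{"travel": [0.5,0.86,0],"angular": [0,0,0.7],"jaw": 85}]}}

```text
time: 1.77
tool_pos: [0.516, -0.1521, 0.3568]
tcp_rot: [3.141, -0.001, 2.638]
contact_force: [0.0, -0.1, -0.0]
gripper_width: 0.995
finger_force: 0.0
```

```bash
python3 - <<'E'
from h import *
s=read_state(); print(s["time"],s["tool_pos"],s["tcp_rot"],s["joint_pos"].round(3),s["contact_force"])
c=K("wrist");print(c[2].round(3).tolist()); im=read_camera("wrist")[:,:,::-1]
np.savez("w1.npz",k=c[0],d=c[1],T=c[2])
cv2.imwrite("pics/w1.png",im)
print(proj(c,[.56,-.15,.177]))
E
```

```text
1.7667 [ 0.51596715 -0.15213952  0.35684556] [ 3.14057224e+00 -1.39143832e-03  2.63799695e+00] [-3.830e-01 -4.800e-02  1.403e+00  1.000e-03  1.788e+00 -1.450e+00] [ 0.0375096  -0.05514709 -0.00696722]
[[0.483, -0.841, -0.243, 0.455], [0.876, 0.464, 0.133, -0.119], [0.001, -0.277, 0.961, 0.526], [0.0, 0.0, 0.0, 1.0]]
[304.26139001 216.18969614]
```

View pics/w1.png

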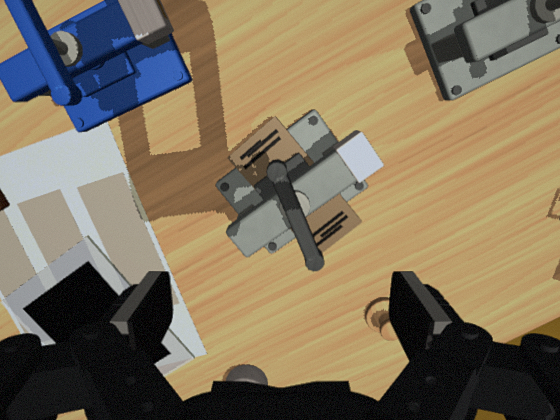

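The wrist view shows press A with its T-bar running from (279,172) to (316,262). The white housing is at (363,157), and there is no tab out. In the scene view the matching bar ends are about (271,209) and (255,233).

```bash
python3 - <<'E'
from h import *
w=np.load("w1.npz"); w=(w["k"],w["d"],w["T"]); s=K("scene")
P=[]
for a,b in [((279,171),(271,209.3)),((316,263),(254.8,233))]:
    x,e=tri(ray(w,a),ray(s,b)); print(x.round(4),np.round(e,4)); P.append(onz(w,a,.175)); print(onz(w,a,.175).round(4), onz(s,b,.175).round(4))
d=P[1]-P[0]; print(np.mean(P,0),np.linalg.norm(d),np.arctan2(d[1],d[0]))
E
```

```text
[ 0.5089 -0.1493  0.1769] [0.0008 0.0008]
[ 0.5094 -0.1502  0.175 ] [ 0.5072 -0.1491  0.175 ]
[ 0.6108 -0.1619  0.1738] [0.0013 0.0013]
[ 0.6106 -0.163   0.175 ] [ 0.6116 -0.1602  0.175 ]
[ 0.55998137 -0.15660619  0.175     ] 0.10202968388541012 -0.12597411362924427
```

Call:
{"op": "servo_tool", "data": {"commands": [{"travel": [0.06,0,-0.08],"angular": [0,0,0.07],"jaw": 85},{"travel": [0.12,0,-0.2],"angular": [0,0,0.14],"jaw": 85},{"travel": [0.176,-0.012,-0.34],"angular": [0,0,0.21],"jaw": 85},{"travel": [0.176,-0.012,-0.46],"angular": [0,0,0.247],"jaw": 85},{"travel": [0.176,-0.012,-0.56],"angular": [0,0,0.247],"jaw": 85},{"travel": [0.176,-0.012,-0.64],"angular": [0,0,0.247],"jaw": 70},{"travel": [0.176,-0.012,-0.7],"angular": [0,0,0.247],"jaw": 60},{"travel": [0.176,-0.012,-0.75],"angular": [0,0,0.247],"jaw": 50},{"travel": [0.176,-0.012,-0.784],"angular": [0,0,0.247],"jaw": 40},{"travel": [0.176,-0.012,-0.784],"angular": [0,0,0.247],"jaw": 30}], "force": 60}}

```text
time: 2.65
tool_pos: [0.5578, -0.1583, 0.1593]
tcp_rot: [3.141, -0.003, 3.015]
contact_force: [-0.7, -0.1, -0.5]
gripper_width: 0.361
finger_force: 0.0
```

```bash
python3 - <<'E'
from h import *
s=read_state(); print(s["time"],s["tool_pos"],s["tcp_rot"],s["contact_force"],s["gripper_width"])
a=read_camera("scene")[170:290,200:360,::-1]; b=read_camera("wrist")[:,:,::-1]
cv2.imwrite("pics/g.png",np.hstack([cv2.resize(a,(400,300)),cv2.resize(b,(400,300))]))
E
```

```text
2.65 [ 0.55781313 -0.15828012  0.15926505] [ 3.14086725 -0.00319388  3.01544418] [-0.71022916 -0.09516054 -0.47909816] 0.3606420008156593
```

View pics/g.png

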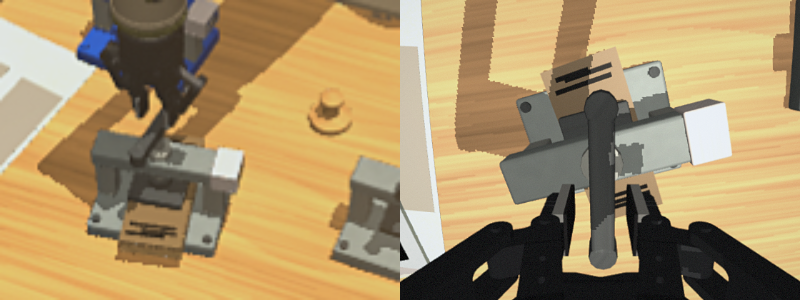

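```bash
python3 - <<'E'
from h import *
s=read_state(); print(s["time"],s["tool_pos"],s["tcp_rot"])
for n,f in [("scene",lambda p:(p-[200,170])*2.5),("wrist",lambda p:p*[400/560,300/420]+[400,0])]:
    c=K(n)
    for X in [s["tool_pos"]+[0,0,-.014],s["tool_pos"],s["tool_pos"]+[0,0,.06],[.56,-.156,.175],[.51,-.15,.175],[.61,-.162,.175]]: print(n,np.round(X,3),f(proj(c,np.array(X))).round(0))
E
```

```text
2.75 [ 0.55918404 -0.15867443  0.16202865] [-3.14143769e+00  3.90199339e-04  3.01603597e+00]
scene [ 0.559 -0.159  0.148] [155. 140.]
scene [ 0.559 -0.159  0.162] [155. 133.]
scene [ 0.559 -0.159  0.222] [153. 101.]
scene [ 0.56  -0.156  0.175] [156. 127.]
scene [ 0.51  -0.15   0.175] [176. 100.]
scene [ 0.61  -0.162  0.175] [136. 156.]
wrist [ 0.559 -0.159  0.148] [601. 172.]
wrist [ 0.559 -0.159  0.162] [601. 179.]
wrist [ 0.559 -0.159  0.222] [602. 229.]
wrist [ 0.56  -0.156  0.175] [606. 188.]
wrist [ 0.51  -0.15   0.175] [606. 108.]
wrist [ 0.61  -0.162  0.175] [606. 255.]
```

The gripper straddles the bar's middle in both views: the bar runs from (600,100) to (602,258) and the TCP projects to (601,179). Closing now.

Call:
{"op": "servo_tool", "data": {"commands": [{"travel": [0,0,0],"angular": [0,0,0],"jaw": 20},{"travel": [0,0,0],"angular": [0,0,0],"jaw": 10},{"travel": [0,0,0],"angular": [0,0,0],"jaw": 5},{"travel": [0,0,0],"angular": [0,0,0],"jaw": 5},{"travel": [0,0,0],"angular": [0,0,0],"jaw": 5},{"travel": [0,0,0],"angular": [0,0,0],"jaw": 5}], "force": 80}}

```text
time: 3.25
tool_pos: [0.5591, -0.1584, 0.1617]
tcp_rot: [-3.142, 0.0, 3.017]
contact_force: [-0.3, 0.3, 0.7]
gripper_width: 0.059
finger_force: 0.0
```

```bash
python3 - <<'E'
from h import *
s=read_state(); print(s["tool_pos"],s["gripper_width"],s["finger_force"])
a=read_camera("scene")[180:260,220:320,::-1]; b=read_camera("wrist")[90:,100:460,::-1]
cv2.imwrite("pics/g2.png",np.hstack([cv2.resize(a,(400,320),interpolation=2),cv2.resize(b,(400,320))]))
E
```

```text
[ 0.55912525 -0.15844217  0.16171777] 0.058678783182168764 0.0
```

View pics/g2.png

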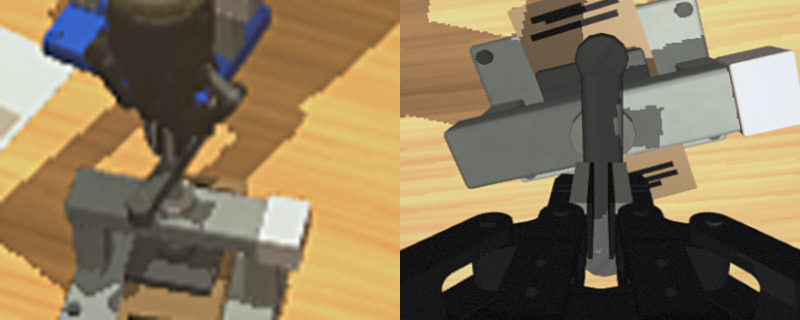

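```bash
python3 - <<'E'
from h import *
w=K("wrist"); s=K("scene"); print(w[0][0,0],w[2][:3,3])
for z in [.148,.16,.17,.18,.19,.2]:
    print(z,*[proj(w,np.array([x,-.1585,z])).round(0) for x in (.548,.57)],[(proj(s,np.array([x,-.1585,z]))-[220,180])*4 for x in (.548,.57)])
E
```

```text
373.43830944321934 [ 0.48978605 -0.15049123  0.3301411 ]
0.148 [279. 221.] [284. 260.] [array([174.39467152, 173.8892196 ]), array([163.66685211, 194.56877345])]
0.16 [279. 229.] [285. 270.] [array([173.84390277, 164.07767052]), array([163.04999828, 184.79678533])]
0.17 [279. 236.] [285. 279.] [array([173.38046695, 155.81661319]), array([162.53092681, 176.56799539])]
0.18 [279. 244.] [285. 290.] [array([172.91292573, 147.47747539]), array([162.00722983, 168.26046292])]
0.19 [279. 253.] [285. 301.] [array([172.44123251, 139.05928723]), array([161.47885435, 159.87319323])]
0.2 [279. 263.] [286. 314.] [array([171.96534014, 130.56106572]), array([160.94574679, 151.40517785])]
```

The picture shows the fingers shut above the bar. Their front tip edge is at wrist pixel (280,257), so the tips are near z 0.19, much higher than the nominal 0.148. I'll open, go down in steps watching the force, and look again.

Call:
{"op": "servo_tool", "data": {"commands": [{"travel": [0,0,0],"angular": [0,0,0],"jaw": 45},{"travel": [0,0,0],"angular": [0,0,0],"jaw": 45},{"travel": [0,0,0],"angular": [0,0,0],"jaw": 45},{"travel": [0,0,0],"angular": [0,0,0],"jaw": 45},{"travel": [0,0,-0.03],"angular": [0,0,0],"jaw": 45},{"travel": [0,0,-0.06],"angular": [0,0,0],"jaw": 45},{"travel": [0,0,-0.08],"angular": [0,0,0],"jaw": 45},{"travel": [0,0,-0.1],"angular": [0,0,0],"jaw": 45}]}}

```text
time: 4.02
tool_pos: [0.5585, -0.1582, 0.1351]
tcp_rot: [3.141, -0.001, 3.017]
contact_force: [0.2, -0.4, 0.1]
gripper_width: 0.524
finger_force: 0.0
```

```bash
python3 - <<'E'
from h import *
s=read_state(); print(s["tool_pos"],s["gripper_width"],s["contact_force"],s["joint_pos"])
a=read_camera("side")[150:270,220:380,::-1]; b=read_camera("wrist")[90:,100:460,::-1]
cv2.imwrite("pics/g3.png",np.hstack([cv2.resize(a,(427,320),interpolation=2),cv2.resize(b,(370,320))]))
E
```

```text
[ 0.55845129 -0.15819805  0.1350738 ] 0.5243645990847936 [ 0.21713238 -0.42441715  0.07685747] [-3.64368379e-01  1.23931879e-01  1.62876967e+00 -7.68827425e-06
  1.39040470e+00 -1.81047001e+00]
```

View pics/g3.png

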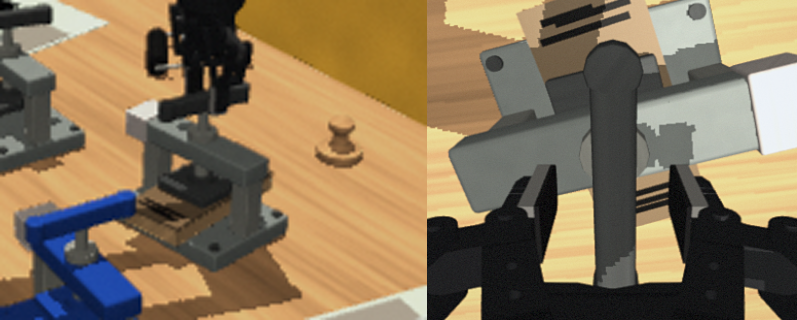

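The side view shows the fingers now level with the bar, and no contact force. 14 mm more, then close.

Call:
{"op": "servo_tool", "data": {"commands": [{"travel": [0,0,-0.03],"angular": [0,0,0],"jaw": 45},{"travel": [0,0,-0.055],"angular": [0,0,0],"jaw": 40},{"travel": [0,0,-0.055],"angular": [0,0,0],"jaw": 30},{"travel": [0,0,-0.055],"angular": [0,0,0],"jaw": 20},{"travel": [0,0,-0.055],"angular": [0,0,0],"jaw": 10},{"travel": [0,0,-0.055],"angular": [0,0,0],"jaw": 5},{"travel": [0,0,-0.055],"angular": [0,0,0],"jaw": 5},{"travel": [0,0,-0.055],"angular": [0,0,0],"jaw": 5}], "force": 80}}

```text
time: 4.78
tool_pos: [0.5589, -0.1575, 0.1226]
tcp_rot: [3.14, -0.001, 3.017]
contact_force: [-0.5, 4.9, -1.8]
gripper_width: 0.176
finger_force: 79.3
```

Gripped: the opening is 15 mm and the finger force 79 N. I'll turn in steps and watch the housing end for the tab.

```bash
python3 - <<'E'
from h import *
w=np.load("w1.npz"); w=(w["k"],w["d"],w["T"])
h=onz(w,(382,164),.115); u=h-[.559,-.157,.115]; L=np.linalg.norm(u[:2]); u=u/L
print(h,L)
tab=np.array([.559,-.157,.107])+u*.114
for n in ["scene","side","wrist"]:
    print(n,proj(K(n),tab)); np.save(f"base_{n}.npy",read_camera(n))
np.save("tab.npy",tab)
E
cat > chk.py <<'E'
from h import *
tab=np.load("tab.npy"); s=read_state(); print(s["time"],s["tcp_rot"][2],s["contact_force"].round(1),s["ft_torque"].round(2))
t=[]
for n in ["scene","wrist"]:
    p=proj(K(n),tab).astype(int); im=read_camera(n); r=14 if n=="scene" else 45
    if not(0<p[0]<560 and 0<p[1]<420): print(n,p,"out"); t.append(np.zeros((300,300,3),np.uint8)); continue
    y0,x0=max(p[1]-r,0),max(p[0]-r,0); c=im[y0:p[1]+r,x0:p[0]+r]
    hsv=cv2.cvtColor(np.ascontiguousarray(c),cv2.COLOR_RGB2HSV)
    b=cv2.inRange(hsv,(15,130,60),(35,255,255))
    d=-1
    if n=="scene":
        d=(np.abs(c.astype(int)-np.load("base_scene.npy")[y0:p[1]+r,x0:p[0]+r]).max(2)>30).sum()
    print(n,p,"brass",(b>0).sum(),"diff",d); t.append(cv2.resize(c[:,:,::-1],(300,300),interpolation=0))
import sys
if len(sys.argv)>1: cv2.imwrite(sys.argv[1],np.hstack(t))
E
python3 chk.py
```

```text
[ 0.56687871 -0.05145229  0.115     ] 0.1058413601099284
scene [296.13646512 246.46342713]
side [275.71385578 190.15390646]
wrist [496.46163913 229.16646221]
4.9333 3.017271578712247 [-0.3  5.4 -1.4] [ 0.63  0.16 -0.08]
scene [296 246] brass 450 diff 0
wrist [496 229] brass 0 diff -1
```

Call:
{"op": "servo_tool", "data": {"commands": [{"travel": [0,0,0],"angular": [0,0,-0.03],"jaw": 5},{"travel": [0,0,0],"angular": [0,0,-0.06],"jaw": 5},{"travel": [0,0,0],"angular": [0,0,-0.09],"jaw": 5},{"travel": [0,0,0],"angular": [0,0,-0.12],"jaw": 5},{"travel": [0,0,0],"angular": [0,0,-0.15],"jaw": 5},{"travel": [0,0,0],"angular": [0,0,-0.18],"jaw": 5},{"travel": [0,0,0],"angular": [0,0,-0.21],"jaw": 5},{"travel": [0,0,0],"angular": [0,0,-0.24],"jaw": 5},{"travel": [0,0,0],"angular": [0,0,-0.27],"jaw": 5},{"travel": [0,0,0],"angular": [0,0,-0.27],"jaw": 5}]}}

```text
time: 5.87
tool_pos: [0.5586, -0.1581, 0.1226]
tcp_rot: [-3.141, -0.001, 2.591]
contact_force: [-1.3, 2.4, -0.9]
gripper_width: 0.173
finger_force: 79.4
```

```bash
python3 chk.py pics/t1.png
```

```text
5.8667 2.590787262518478 [-1.3  2.4 -0.9] [ 0.33  0.33 -0.12]
scene [296 246] brass 450 diff 0
wrist [487 140] brass 0 diff -1
```

View pics/t1.png

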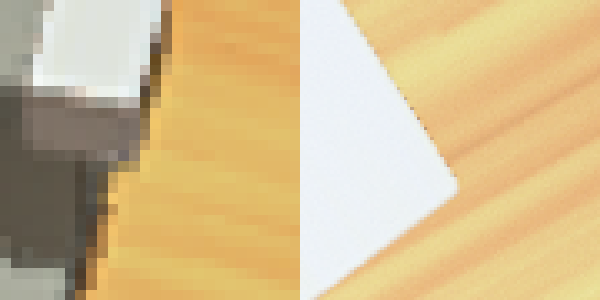

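The scene crop on the left shows the housing end at about its pixel (145,130). The wrist crop on the right shows the housing corner at (457,185). There is no tab yet. I'll keep turning in small steps.

```bash
sed -i 's/>30)/>18)/' chk.py
```

Call:
{"op": "servo_tool", "data": {"commands": [{"travel": [0,0,0],"angular": [0,0,-0.03],"jaw": 5},{"travel": [0,0,0],"angular": [0,0,-0.06],"jaw": 5},{"travel": [0,0,0],"angular": [0,0,-0.09],"jaw": 5},{"travel": [0,0,0],"angular": [0,0,-0.12],"jaw": 5},{"travel": [0,0,0],"angular": [0,0,-0.12],"jaw": 5}]}}

```text
time: 6.38
tool_pos: [0.5585, -0.1583, 0.1226]
tcp_rot: [-3.141, -0.001, 2.404]
contact_force: [-4.0, 2.6, -0.1]
gripper_width: 0.175
finger_force: 79.5
```

```bash
python3 chk.py
```

```text
6.3833 2.4036116981623747 [-4.   2.6 -0.1] [ 0.3   0.73 -0.09]
scene [296 246] brass 448 diff 0
wrist [469 101] brass 0 diff -1
```

Call:
{"op": "servo_tool", "data": {"commands": [{"travel": [0,0,0],"angular": [0,0,-0.03],"jaw": 5},{"travel": [0,0,0],"angular": [0,0,-0.06],"jaw": 5},{"travel": [0,0,0],"angular": [0,0,-0.09],"jaw": 5},{"travel": [0,0,0],"angular": [0,0,-0.09],"jaw": 5}]}}

```text
time: 6.82
tool_pos: [0.5583, -0.1585, 0.1226]
tcp_rot: [-3.14, -0.001, 2.263]
contact_force: [-5.8, 2.1, 0.3]
gripper_width: 0.173
finger_force: 79.6
```

```bash
python3 chk.py pics/t2.png
```

```text
6.8167 2.262678961812183 [-5.8  2.1  0.3] [ 0.29  0.94 -0.08]
scene [296 246] brass 454 diff 98
wrist [450  74] brass 775 diff -1
```

View pics/t2.png

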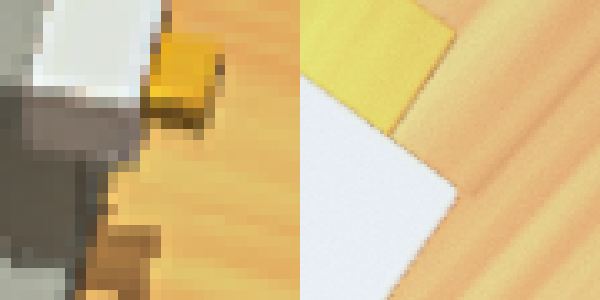

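The brass tab is out in both crops: at (185,75) on the left and (390,70) on the right. I'll let go and lift straight up.

Call:
{"op": "servo_tool", "data": {"commands": [{"travel": [0,0,0],"angular": [0,0,0],"jaw": 50},{"travel": [0,0,0],"angular": [0,0,0],"jaw": 50},{"travel": [0,0,0],"angular": [0,0,0],"jaw": 50},{"travel": [0,0,0],"angular": [0,0,0],"jaw": 50},{"travel": [0,0,0.08],"angular": [0,0,0],"jaw": 50},{"travel": [0,0,0.2],"angular": [0,0,0],"jaw": 50},{"travel": [0,0,0.35],"angular": [0,0,0],"jaw": 50},{"travel": [0,0,0.5],"angular": [0,0,0],"jaw": 50},{"travel": [0,0,0.65],"angular": [0,0,0],"jaw": 50},{"travel": [0,0,0.65],"angular": [0,0,0],"jaw": 50}]}}

```text
time: 7.75
tool_pos: [0.5625, -0.1598, 0.2958]
tcp_rot: [3.134, 0.013, 2.263]
contact_force: [0.9, -0.8, 1.7]
gripper_width: 0.586
finger_force: 0.0
```

```bash
python3 chk.py; python3 - <<'E'
from h import *
s=read_state(); print(s["tool_pos"],s["gripper_width"])
a=read_camera("scene")[170:290,200:420,::-1]; b=read_camera("wrist")[:,:,::-1]
cv2.imwrite("pics/f.png",np.hstack([cv2.resize(a,(460,300),interpolation=2),cv2.resize(b,(340,300))]))
E
```

```text
7.75 2.2633641750856786 [ 0.9 -0.8  1.7] [-0.04 -0.01 -0.02]
scene [296 246] brass 454 diff 98
wrist [366  81] brass 125 diff -1
[ 0.56058485 -0.1590572   0.28847365] 0.585616123848623
```

View pics/f.png

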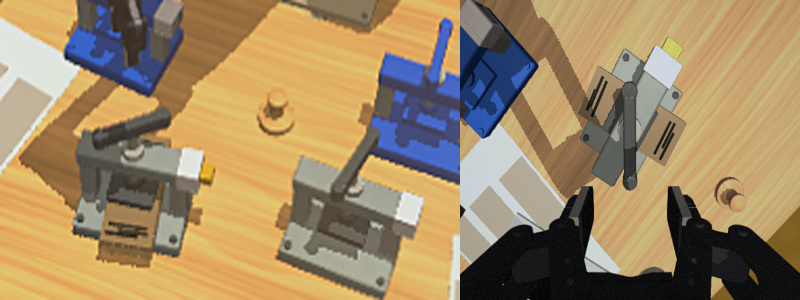

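The handle has turned and the brass tab is out at (208,172) in the left picture. The gripper is clear of the press, and press B looks unchanged.

```bash
python3 -c "
from cell import *
print(job_done())"
```

```text
the job is handed in; nothing more can be done
None
```

I turned the handle of the press with the block about 0.75 rad clockwise, until its brass tab sprang out, then let go and lifted clear. The empty press was not touched, and I handed the job in at about 8 s; the hand-in gave no verdict.

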